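Lock an access point's ring with a pin spanner

ROBOT

A 6-joint arm with a two-finger parallel gripper is mounted at the origin on the work surface. World frame = base frame: x ahead of the robot, y to its left, z up, the work surface at z = 0. Lengths are in m, angles in degrees, forces in N, time in s.
With the tool pointing down it reaches from about 0.4 to 0.825 m from the base axis. Payload 7 kg.
Tool frame: the origin (TCP) lies on the centre line of the jaws, within the pads' length; the fingertips stand 19 mm ahead of it and the grasp point (between the pads) is the TCP (bot.tip_extent is the z of the fingertips in the tool frame, in m); z points along the fingers, y is the line along which they close (so a half turn about z gives the same grasp; the last joint's range is limited). The gripper opens to 88 mm and grips with 3 to 60 N. Pads are 19 mm wide; open, the fingers measure 130 mm over their backs; the gripper's body (78 mm by 193 mm) begins 47 mm behind the grasp point.
Start: joints at [84.345, 20.546, 0.682, 0, -70.136, -16.507], TCP at [0.255, 0.625, 0.246] pointing down, gripper open.
Joint ranges: [-176.03, 176.03], [-82.01, 121.73], [-58.28, 71.71], [-173.87, 95.51], [-174.79, -0.11], [-173.66, 173.66]. Speed limits (degrees/s): [136.94, 136.94, 172.46, 180, 180, 180].

INTERFACE

Orientations are given as a 3x3 rotation matrix whose columns are the frame's x, y, z axes.
In Python, from station import status, viewer, bot gives the robot as it stands.
- The arm moves only by the tool play_rows, never from a script. Its argument "moves" is a list of rows, each an object with "jaw": the finger opening in m, from 0 to 0.0876; "xyz": the shift along the tool's x, y, z in m, a list of three; "turn": the turn, a rotation vector about the tool's x, y, z in rad, a list of three. A call has 1 to 12 rows; each row shifts and turns the commanded pose from where the row before left it, along the tool's axes as they then stand; what a row does not reach is not made up. A row lasts 1/10 s, in which the tool goes at most 50 mm and 8.59 degrees, less where a joint would pass 70% of its speed; a pose out of reach is approached as far as the arm can. A call is refused whole if a number of a shift passes 0.05 or a number of a turn 0.15, either way. A call with a gripper value outside its range is refused whole. The fingers move at their own pace and stop on an object; "grip_force" is the grip in N (left out, the last holds). Time passes only in rows, so rows that do not move let the fingers close. It gives the time, the measured TCP pose, the force, the opening and the grip force at its end, in the units of the state.
- status.get_state(): the state, without advancing time (a new reading comes with each control period).
- viewer.grab_frame(name): name is "scene" or "top"; returns a dict with "pixels" (400x640x3 uint8, red, green, blue), "intrinsics" (3x3 intrinsics, pixels), "world_from_camera" (4x4, takes a point from camera to world coordinates). Camera axes: x right, y down, z forward; pixel columns grow to the right and rows downward; lengths in m; the calibration is good to about 2 mm. A picture is of the moment at which its call begins. There is no depth.
- bot.hand_in(): hands the job in; it is judged then, once.
The state is a dict: "time_s": time; "q": joint angles; "dq": joint speeds; "effort": joint torques, N m; "ee_pos": TCP position; "tool_rot": TCP orientation; "ft_force": force on the tool from outside, world axes, zero at the start; "moment": the same for the moment, N m; "width": opening from 0.0 (shut) to 1.0 (fully open); "grip_force": force on a finger pad.
Only numpy, scipy, OpenCV 4.12 (cv2) and the standard library are available. Lean on these libraries where they do the work, as an engineer would, in place of code of your own. Each camera call takes 0.05 s, during which the arm holds its last target. There are 200 camera calls.

TASK

Lock the white access point in the cradle onto its base: take the orange-handled pin spanner from its stand, feel both prongs fully into the two holes of the lock ring before turning, then with the spanner turn the ring clockwise until it meets its stop. Never press on the ring with more than about 30 N and keep the gripper itself off the access point; finish with the spanner set gently back in its stand as it was, bar across both rails, and leave everything else where it is.

Things in the scene. Friction and masses are not known exactly. Their poses are not given: they have to be found in the camera images.
- ap: the access point to lock: a white disc 180 mm across, held back up in a square dark cradle (150 mm) fixed to the bench. Origin on the bench under its centre, z up. On its back, round a white hub (40 mm across, top at z = 55 mm), sits the loose aluminium lock ring: inner diameter 50 mm, outer 98 mm. A red line on the ring starts near the red mark on the disc; locked, it points at the green mark
- ring_face (a point): nominal centre of the ring's flat top face, 57 mm above the bench, fixed to the access point. The ring is loose on its hub: its true centre is up to 4.1 mm to either side of this point along x and along y (axes as body ap). This play is not measured, so the holes must be found by feel; a sideways push of some 6 N shifts the ring within its play
- lock_ring (a joint): angle q of the ring, rad: grows turning clockwise seen from above; starts between 0 and 0.2, hard stop (locked) at 0.9. About 0.15 N m of drag; stays where left. It has two round through holes, 8.8 mm across, 11 mm deep, opposite each other, 35 mm from the ring's centre (70 mm apart); the line through them lies at yaw = (yaw of body ap) - q
- spanner: the pin spanner, about 0.22 kg: a dark steel bar 88 x 36 x 6 mm with an orange grip block standing on its middle and two prongs pointing down. Origin at the centre of the bar's underside, x along the bar, z up. Fully seated, the bar's underside lies on the ring's top face
- spanner_grip (a point): point to pinch: the middle of the orange grip block, 32 mm above the bar's underside. The block is 14 mm thick (along the spanner's x, the line of the prongs), 36 mm wide (along y) and reaches from 6 to 52 mm above the underside; pinch it across its 14 mm from above
- prong_a (a point): centre of the flat tip of the steel prong at x = +35 mm of the spanner; prongs are 7 mm in diameter and stand 8 mm below the bar
- prong_b (a point): centre of the flat tip of the like prong at x = -35 mm of the spanner
- stand: the spanner's stand, fixed to the bench: a grey foot 130 x 60 x 4 mm with two blue rails along its x, 120 mm long, tops at 16 mm, 16 mm apart. The spanner rests with its bar across both rail tops and its prongs in the gap, x along x (either way round). Origin on the bench under its centre, z up
- screwdriver: a red-handled screwdriver, 160 mm long, lying about mid-bench; a bystander. Origin at its middle, on the bench
- screw_jar: a small jar of screws, 40 mm across, 45 mm tall; a bystander. Origin under its centre
- glue: a small bottle with red cap, 48 mm across, 140 mm tall; a bystander. Origin under its centre
- injector: a white power injector block, 60 x 110 x 32 mm; a bystander. Origin under its centre
- level: a yellow spirit level, 240 mm long, 24 mm wide, 45 mm tall; a bystander. Origin under its centre
- spare_ring: a plain black spare ring without holes, 90 mm across, 10 mm tall, lying on the bench; a bystander, not the ring to turn. Origin under its centre
- spare_ap: a second, spare white access point, face up, 170 mm across, 36 mm tall; a bystander. Origin under its centre
Mind the look-alikes: they are no part of the job. Leave any green or red look-alike of the spanner alone.

How it is judged:
By the outcome, as a careful person would: the job done as asked, in the order asked, and still so for the second after the job is handed in, with the robot touching nothing.
It also fails if it takes over 72 s, if anything falls off the work surface, if the arm or the gripper's body presses on something with over 40 N, if the wrist force passes 120 N, or if a joint passes its speed limit or range.

## Working session

There is one attempt and no reset: what is moved stays moved. The work goes in short steps, Python scripts to look and compute and a tool call to move; the robot and the scene stay as the last step left them, time stands still between calls to the robot, and variables do not carry over. Pictures are saved under pics/ and viewed, at most 10 in all, crops included, and the job is handed in when it is done.

Besides the shell and the picture viewer there is one more tool, called as name(argument=value, ...) on one line, values as JSON. play_rows: Moves the arm, as the interface text tells. Its arguments: {"type":"object","properties":{"moves":{"type":"array","items":{"type":"object","properties":{"jaw":{"type":"number"},"xyz":{"type":"array","items":{"type":"number"}},"turn":{"type":"array","items":{"type":"number"}}}}},"grip_force":{"type":"number"}},"required":["moves"]}

```bash
mkdir -p pics; ls
python3 - <<'E'
from station import status, viewer, bot
import cv2,numpy as np
for n in("scene","top"):
    f=viewer.grab_frame(n); cv2.imwrite(f"pics/{n}0.png",f["pixels"][:,:,::-1]); print(np.round(f["intrinsics"],1).tolist(),np.round(f["world_from_camera"],4).tolist())
print(status.get_state())
E
```

```text
pics
[[477.2, 0.0, 319.0], [0.0, 477.2, 190.5], [0.0, 0.0, 1.0]] [[-0.2238, 0.8291, -0.5123, 1.1705], [0.9746, 0.1932, -0.113, 0.1418], [0.0053, -0.5246, -0.8513, 1.1332], [0.0, 0.0, 0.0, 1.0]]
[[394.0, 0.0, 316.3], [0.0, 394.0, 202.9], [0.0, 0.0, 1.0]] [[0.0228, -0.9856, 0.1674, 0.2866], [-0.9997, -0.0228, 0.0019, 0.0059], [0.0019, -0.1674, -0.9859, 1.3354], [0.0, 0.0, 0.0, 1.0]]
{'time_s': 0.1, 'q': array([ 8.43451720e+01,  2.05865666e+01,  6.39705850e-01, -1.81363665e-02,
       -7.01368320e+01, -1.65051799e+01]), 'dq': array([-0.05291201, -0.09041621,  0.15856899,  0.09276883, -0.11093156,
       -0.01664536]), 'effort': array([-1.06831318e-03, -5.84161735e+01,  2.93746895e+01,  7.01548845e+00,
        1.00863082e-02, -6.04254046e-05]), 'ee_pos': array([0.25449076, 0.62474308, 0.24472892]), 'tool_rot': array([[ 9.26093463e-01, -3.77293922e-01, -4.40188838e-04],
       [-3.77294157e-01, -9.26092377e-01, -1.42425563e-03],
       [ 1.29707464e-04,  1.48507450e-03, -9.99998889e-01]]), 'ft_force': array([0.28521137, 0.28452233, 0.75753952]), 'moment': array([-0.00705198,  0.01939786, -0.02654077]), 'grip_force': 0.0, 'width': 1.0011648050403108}
```

View pics/scene0.png

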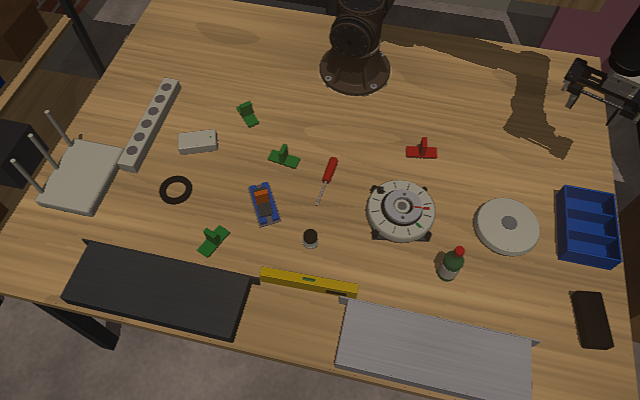

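View pics/top0.png

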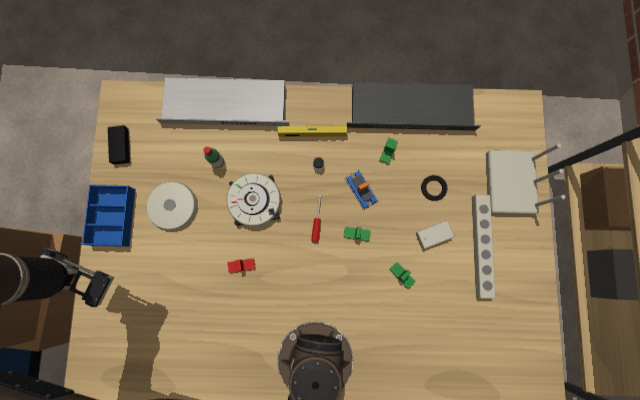

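The orange-handled spanner, lying on blue rails, is at scene (264,203) / top (362,189). The look-alikes are green at scene (248,114), (284,156) and (213,240), and red at (422,150). Only the one on the blue rails fits the description. The cradle with the access point is at scene (401,210) / top (254,201). The spare access point is at (507,226). Next I'll confirm with one enlarged crop.

Run:
```python
import cv2,numpy as np
s=cv2.imread("pics/scene0.png");t=cv2.imread("pics/top0.png")
def c(im,u,v,w,h): return cv2.resize(im[v-h//2:v+h//2,u-w//2:u+w//2],(400,300),interpolation=cv2.INTER_CUBIC)
cv2.imwrite("pics/crop1.png",np.vstack([np.hstack([c(s,264,204,80,60),c(s,401,210,96,72)]),np.hstack([c(t,362,189,80,60),c(t,254,201,80,60)])]))
```

```text
(no output)
```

View pics/crop1.png

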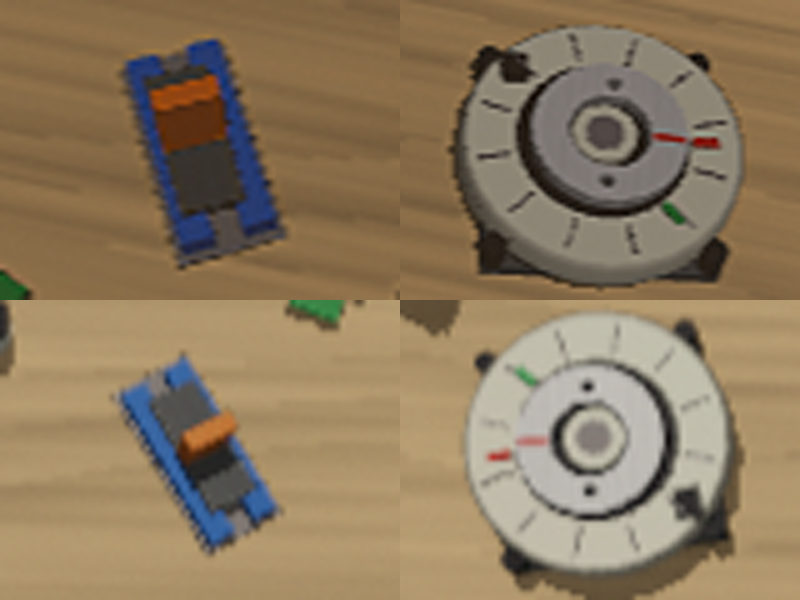

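The crop confirms the orange grip on a dark bar across blue rails. It also shows the ring holes, at top crop (587,385) and (589,490), the red line pointing left, and the green mark upper left. Next I'll measure.

```bash
cat > h.py <<'E'
import cv2,numpy as np
from scipy.optimize import minimize
def plane(f,uv,z):
    K,T=f["intrinsics"],f["world_from_camera"]
    d=np.c_[np.atleast_2d(uv),np.ones(len(np.atleast_2d(uv)))]@np.linalg.inv(K).T@T[:3,:3].T
    return T[:3,3]+d*((z-T[2,3])/d[:,2])[:,None]
def proj(f,P):
    K,T=f["intrinsics"],f["world_from_camera"]
    p=(P-T[:3,3])@T[:3,:3]@K.T
    return p[:,:2]/p[:,2:]
def box(p,s,z0,z1):
    c,n=np.cos(p[2]),np.sin(p[2])
    return np.array([[p[0]+c*a-n*b,p[1]+n*a+c*b,z] for a in(-s[0]/2,s[0]/2) for b in(-s[1]/2,s[1]/2) for z in(z0,z1)])
def fit(fs,ms,p0,s,z0,z1):
    S=8
    def cost(p):
        e=0
        for f,m in zip(fs,ms):
            u0,v0,mm=m
            q=cv2.convexHull((((proj(f,box(p,s,z0,z1))-[u0,v0]+.5)*S-.5)*16).round().astype(np.int32))
            r=np.zeros((mm.shape[0]*S,mm.shape[1]*S),np.float32);cv2.fillConvexPoly(r,q,1,cv2.LINE_8,4)
            r=cv2.resize(r,mm.shape[::-1],interpolation=cv2.INTER_AREA);e+=((r-mm)**2).sum()
        return e
    sim=np.array([p0]+[np.array(p0)+d for d in([.006,0,0],[0,.006,0],[0,0,.15])])
    r=minimize(cost,p0,method="Nelder-Mead",options=dict(initial_simplex=sim,xatol=1e-5,fatol=1e-3));return r.x,r.fun
def hue(f,win,lo,hi,smin=110):
    u0,v0,u1,v1=win;h=cv2.cvtColor(f["pixels"][v0:v1,u0:u1],cv2.COLOR_RGB2HSV)
    return u0,v0,((h[...,0]>=lo)&(h[...,0]<=hi)&(h[...,1]>smin)).astype(np.float32)
E
python3 - <<'E'
from h import *
from station import viewer
s,t=viewer.grab_frame("scene"),viewer.grab_frame("top")
W={"s":(235,170,295,240),"t":(330,160,395,220)}
for nm,f,w in(("s",s,W["s"]),("t",t,W["t"])):
    u0,v0,m=hue(f,w,2,16,170);print(nm,"orange px",m.sum())
    u0,v0,b=hue(f,w,100,125,110);pts=np.argwhere(b>0)[:,::-1]+[u0,v0]
    P=plane(f,pts,.016)[:,:2].astype(np.float32);r=cv2.minAreaRect(P*1000);print("blue",b.sum(),r)
ms=[hue(s,W["s"],2,16,170),hue(t,W["t"],2,16,170)]
for i in((0,1),(0,),(1,)):
  for y0 in(0.5,-.5,1.0): print(i,fit([(s,t)[k] for k in i],[ms[k] for k in i],[*plane(t,[362,188],.05)[0,:2],y0],(.014,.036),.022,.068))
for nm,f,hs in(("s",s,((404.4,194.2),(402.9,217.4))),("t",t,((251.4,188),(251.8,209)))):
    g=cv2.cvtColor(f["pixels"],cv2.COLOR_RGB2GRAY).astype(float);out=[]
    for u,v in hs:
        a,b=int(round(u))-3,int(round(v))-3;w=g[b:b+7,a:a+7];k=np.clip(np.percentile(w,60)-w-8,0,None)
        yy,xx=np.mgrid[b:b+7,a:a+7];c=np.array([(k*xx).sum(),(k*yy).sum()])/k.sum();out.append(plane(f,c,.057)[0]);print(nm,c.round(2))
    d=out[0]-out[1];print(nm,np.round(out,4).tolist(),"mid",((out[0]+out[1])/2).round(4),"len",np.hypot(*d[:2]),"yaw",np.degrees(np.arctan2(d[1],d[0])))
E
```

```text
s orange px 166.0
blue 282.0 ((568.7532348632812, -144.62066650390625), (124.04035186767578, 51.19538497924805), 31.624963760375977)
t orange px 53.0
blue 209.0 ((561.5908203125, -142.85879516601562), (119.06250762939453, 52.344566345214844), 31.849000930786133)
(0, 1) (array([ 0.56806554, -0.1471619 ,  0.5283181 ]), np.float64(36.379638671875))
(0, 1) (array([ 0.56775332, -0.14756837,  0.52446414]), np.float64(35.649658203125))
(0, 1) (array([ 0.56802776, -0.14723698,  0.48996838]), np.float64(35.96826171875))
(0,) (array([ 0.56847843, -0.14752444,  0.47829455]), np.float64(15.838134765625))
(0,) (array([ 0.56860993, -0.14747694,  0.47475122]), np.float64(15.83837890625))
(0,) (array([ 0.56808944, -0.14762961,  0.4761099 ]), np.float64(15.977294921875))
(1,) (array([ 0.56525514, -0.14508584,  0.7079364 ]), np.float64(14.84326171875))
(1,) (array([ 0.56624584, -0.14519363,  0.69342635]), np.float64(15.006103515625))
(1,) (array([ 0.56577311, -0.1457009 ,  0.66712633]), np.float64(14.631103515625))
s [403.68 194.87]
s [402.36 216.98]
s [[0.4854, 0.2194, 0.057], [0.5521, 0.2249, 0.057]] mid [0.5187 0.2222 0.057 ] len 0.06693420478217037 yaw -175.28894722087938
t [251.17 189.  ]
t [251.62 208.44]
t [[0.5452, 0.2251, 0.057], [0.4802, 0.2204, 0.057]] mid [0.5127 0.2227 0.057 ] len 0.06519417411143896 yaw 4.187692888631677
```

play_rows(moves=[{"turn":[0,0,0.126],"jaw":0.0876},{"turn":[0,0,0.126]},{"turn":[0,0,0.126]},{"turn":[0,0,0.126]},{"turn":[0,0,0.126]},{"xyz":[0.0456,0.0077,0]},{"xyz":[0.0456,0.0077,0]},{"xyz":[0.0456,0.0077,0]},{"xyz":[0.0456,0.0077,0]},{"xyz":[0.0456,0.0077,0]},{"xyz":[0.0456,0.0077,0]},{"xyz":[0.0456,0.0077,0]}])

```text
$.moves[0]: bad value
```

play_rows(moves=[{"xyz":[0.0456,0.0077,0]},{"xyz":[0.0456,0.0077,0]},{"xyz":[0.0456,0.0077,0]},{"xyz":[0.0456,0.0077,0]},{"xyz":[0.0456,0.0077,0]},{"xyz":[0.0456,0.0077,0]},{"xyz":[0.0456,0.0077,0]},{"xyz":[0.0456,0.0077,0]},{"xyz":[0.0456,0.0077,0]},{"xyz":[0.0456,0.0077,0]},{"xyz":[0.0456,0.0077,0]},{"xyz":[0,0,0]}])

```text
$.moves[0]: bad value
```

```bash
cat > st.py <<'E'
from station import status
import numpy as np,sys
s=status.get_state();R=np.array(s["tool_rot"]);p=np.array(s["ee_pos"])
print("t",round(s["time_s"],2),"p",p.round(4),"yaw_y",np.degrees(np.arctan2(R[1,1],R[0,1])).round(2),"z",R[:,2].round(3),"f",np.round(s["ft_force"],1),"m",np.round(s["moment"],2),"w",round(s["width"]*87.6,1),"g",s["grip_force"])
if len(sys.argv)>3:
    d=np.array([float(a) for a in sys.argv[1:4]])-p;print("tool shift",(R.T@d).round(4))
E
python3 st.py 0.5675 -0.147 0.048
```

```text
t 0.2 p [0.2545 0.6249 0.245 ] yaw_y -112.17 z [-0.    -0.001 -1.   ] f [ 0.9 -0.4  0.4] m [-0.01  0.01  0.  ] w 87.5 g 0.0
tool shift [0.581  0.5966 0.1976]
```

play_rows(moves=[{"jaw":0.0876,"xyz":[0,0,0],"turn":[0,0,0.126]},{"jaw":0.0876,"xyz":[0,0,0],"turn":[0,0,0.126]},{"jaw":0.0876,"xyz":[0,0,0],"turn":[0,0,0.126]},{"jaw":0.0876,"xyz":[0,0,0],"turn":[0,0,0.126]},{"jaw":0.0876,"xyz":[0,0,0],"turn":[0,0,0.126]},{"jaw":0.0876,"xyz":[0.0456,0.0077,0],"turn":[0,0,0]},{"jaw":0.0876,"xyz":[0.0456,0.0077,0],"turn":[0,0,0]},{"jaw":0.0876,"xyz":[0.0456,0.0077,0],"turn":[0,0,0]},{"jaw":0.0876,"xyz":[0.0456,0.0077,0],"turn":[0,0,0]},{"jaw":0.0876,"xyz":[0.0456,0.0077,0],"turn":[0,0,0]},{"jaw":0.0876,"xyz":[0.0456,0.0077,0],"turn":[0,0,0]},{"jaw":0.0876,"xyz":[0.0456,0.0077,0],"turn":[0,0,0]}])

```text
time_s: 1.4
ee_pos: [0.377, 0.3234, 0.2457]
tool_rot: [[0.526, -0.85, 0.0], [-0.85, -0.526, 0.0], [-0.0, -0.0, -1.0]]
ft_force: [1.6, 0.5, 0.7]
width: 1.001
grip_force: 0.0
```

play_rows(moves=[{"jaw":0.0876,"xyz":[0.0456,0.0077,0],"turn":[0,0,0]},{"jaw":0.0876,"xyz":[0.0456,0.0077,0],"turn":[0,0,0]},{"jaw":0.0876,"xyz":[0.0456,0.0077,0],"turn":[0,0,0]},{"jaw":0.0876,"xyz":[0.0456,0.0077,0],"turn":[0,0,0]},{"jaw":0.0876,"xyz":[0.0456,0.0077,0],"turn":[0,0,0]},{"jaw":0.0876,"xyz":[0.0456,0.0077,0],"turn":[0,0,0]},{"jaw":0.0876,"xyz":[0.0456,0.0077,0],"turn":[0,0,0]},{"jaw":0.0876,"xyz":[0.0456,0.0077,0],"turn":[0,0,0]},{"jaw":0.0876,"xyz":[0.0456,0.0077,0],"turn":[0,0,0]},{"jaw":0.0876,"xyz":[0.0456,0.0077,0],"turn":[0,0,0]},{"jaw":0.0876,"xyz":[0.0456,0.0077,0],"turn":[0,0,0]},{"jaw":0.0876,"xyz":[0,0,0],"turn":[0,0,0]}])

```text
time_s: 2.6
ee_pos: [0.5695, -0.1502, 0.2445]
tool_rot: [[0.522, -0.853, -0.001], [-0.853, -0.522, -0.001], [0.0, 0.002, -1.0]]
ft_force: [-0.7, 1.3, -0.4]
width: 1.0
grip_force: 0.0
```

```bash
python3 st.py 0.5675 -0.147 0.048
```

```text
t 2.6 p [ 0.5695 -0.1502  0.2445] yaw_y -148.51 z [-0.001 -0.001 -1.   ] f [-0.7  1.3 -0.4] m [ 0.06  0.07 -0.05] w 87.6 g 0.0
tool shift [-0.0038 -0.0003  0.1965]
```

play_rows(moves=[{"jaw":0.0876,"xyz":[0,0,0.04],"turn":[0,0,0]},{"jaw":0.0876,"xyz":[0,0,0.04],"turn":[0,0,0]},{"jaw":0.0876,"xyz":[0,0,0.04],"turn":[0,0,0]},{"jaw":0.0876,"xyz":[0,0,0.03],"turn":[0,0,0]},{"jaw":0.0876,"xyz":[0,0,0.02],"turn":[0,0,0]},{"jaw":0.0876,"xyz":[0,0,0],"turn":[0,0,0]},{"jaw":0.0876,"xyz":[0,0,0],"turn":[0,0,0]}])

```text
time_s: 3.3
ee_pos: [0.5688, -0.1457, 0.0759]
tool_rot: [[0.527, -0.85, -0.0], [-0.85, -0.527, -0.0], [0.0, 0.0, -1.0]]
ft_force: [-0.2, -0.3, 0.5]
width: 0.998
grip_force: 0.0
```

```bash
python3 st.py 0.5675 -0.147 0.048;  python3 - <<'E'
from station import viewer
import cv2,numpy as np
f=viewer.grab_frame("scene")["pixels"][:,:,::-1]
cv2.imwrite("pics/c2.png",cv2.resize(f[150:250,214:314],(600,600),interpolation=cv2.INTER_CUBIC))
E
```

```text
t 3.3 p [ 0.5688 -0.1457  0.0759] yaw_y -148.23 z [-0. -0. -1.] f [-0.2 -0.3  0.5] m [ 0.03 -0.11  0.02] w 87.4 g 0.0
tool shift [0.0005 0.0017 0.0279]
```

View pics/c2.png

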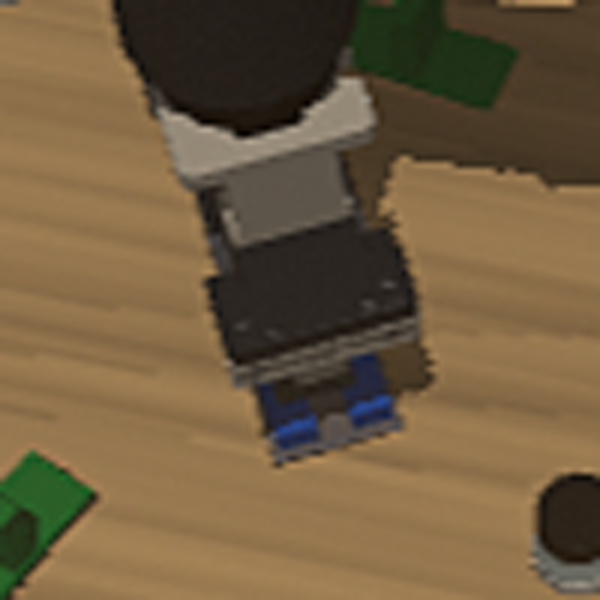

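The crop shows the open gripper straddling the stand, with the rails at (320,420) running parallel to the finger line. I'll descend and close.

play_rows(grip_force=8, moves=[{"jaw":0.0876,"xyz":[0.0005,0.0017,0.014],"turn":[0,0,0]},{"jaw":0.0876,"xyz":[0,0,0.014],"turn":[0,0,0]},{"jaw":0.04,"xyz":[0,0,0],"turn":[0,0,0]},{"jaw":0.024,"xyz":[0,0,0],"turn":[0,0,0]},{"jaw":0.016,"xyz":[0,0,0],"turn":[0,0,0]},{"jaw":0,"xyz":[0,0,0],"turn":[0,0,0]},{"jaw":0,"xyz":[0,0,0],"turn":[0,0,0]},{"jaw":0,"xyz":[0,0,0],"turn":[0,0,0]},{"jaw":0,"xyz":[0,0,0],"turn":[0,0,0]},{"jaw":0,"xyz":[0,0,0],"turn":[0,0,0]}])

```text
time_s: 4.35
ee_pos: [0.5674, -0.1472, 0.0475]
tool_rot: [[0.526, -0.85, -0.0], [-0.85, -0.526, -0.0], [-0.0, 0.0, -1.0]]
ft_force: [-0.4, 0.2, -0.3]
width: 0.336
grip_force: 0.0
```

play_rows(grip_force=45, moves=[{"jaw":0,"xyz":[0,0,0],"turn":[0,0,0]},{"jaw":0,"xyz":[0,0,0],"turn":[0,0,0]},{"jaw":0,"xyz":[0,0,0],"turn":[0,0,0]}])

```text
time_s: 4.65
ee_pos: [0.5673, -0.1472, 0.0475]
tool_rot: [[0.526, -0.85, -0.0], [-0.85, -0.526, -0.0], [-0.0, 0.0, -1.0]]
ft_force: [0.6, -0.2, 0.2]
width: 0.157
grip_force: 44.9
```

```bash
python3 st.py 0.5675 -0.147 0.048
```

```text
t 4.65 p [ 0.5673 -0.1472  0.0475] yaw_y -148.26 z [-0. -0. -1.] f [ 0.6 -0.2  0.2] m [-0.05  0.01  0.01] w 13.7 g 44.8771208524704
tool shift [-0.     -0.0003 -0.0005]
```

play_rows(moves=[{"jaw":0,"xyz":[0,0,-0.01],"turn":[0,0,0]},{"jaw":0,"xyz":[0,0,-0.03],"turn":[0,0,0]},{"jaw":0,"xyz":[0,0,-0.04],"turn":[0,0,0]},{"jaw":0,"xyz":[0,0,-0.04],"turn":[0,0,0]},{"jaw":0,"xyz":[0,0,-0.03],"turn":[0,0,0]},{"jaw":0,"xyz":[-0.034,-0.01524,0],"turn":[0,0,0]},{"jaw":0,"xyz":[-0.034,-0.01524,0],"turn":[0,0,0]},{"jaw":0,"xyz":[-0.034,-0.01524,0],"turn":[0,0,0]},{"jaw":0,"xyz":[-0.034,-0.01524,0],"turn":[0,0,0]},{"jaw":0,"xyz":[-0.034,-0.01524,0],"turn":[0,0,0]}])

```text
time_s: 5.65
ee_pos: [0.5421, 0.0388, 0.1982]
tool_rot: [[0.526, -0.851, 0.0], [-0.851, -0.526, 0.0], [-0.0, -0.0, -1.0]]
ft_force: [1.0, 0.3, -2.0]
width: 0.157
grip_force: 44.9
```

play_rows(moves=[{"jaw":0,"xyz":[-0.034,-0.01524,0],"turn":[0,0,0]},{"jaw":0,"xyz":[-0.034,-0.01524,0],"turn":[0,0,0]},{"jaw":0,"xyz":[-0.034,-0.01524,0],"turn":[0,0,0]},{"jaw":0,"xyz":[-0.034,-0.01524,0],"turn":[0,0,0]},{"jaw":0,"xyz":[-0.034,-0.01524,0],"turn":[0,0,0]},{"jaw":0,"xyz":[0,0,0],"turn":[0,0,0.118]},{"jaw":0,"xyz":[0,0,0],"turn":[0,0,0.118]},{"jaw":0,"xyz":[0,0,0],"turn":[0,0,0.118]},{"jaw":0,"xyz":[0,0,0],"turn":[0,0,0.118]},{"jaw":0,"xyz":[0,0,0.04],"turn":[0,0,0]},{"jaw":0,"xyz":[0,0,0.04],"turn":[0,0,0]},{"jaw":0,"xyz":[0,0,0],"turn":[0,0,0]}])

```text
time_s: 6.85
ee_pos: [0.5149, 0.2199, 0.1133]
tool_rot: [[0.081, -0.997, -0.008], [-0.997, -0.081, -0.005], [0.005, 0.008, -1.0]]
ft_force: [-1.6, -0.4, -2.5]
width: 0.158
grip_force: 44.9
```

```bash
python3 st.py 0.518 0.2222 0.1155;  python3 - <<'E'
from station import viewer
import cv2,numpy as np
s=viewer.grab_frame("scene")["pixels"][:,:,::-1];t=viewer.grab_frame("top")["pixels"][:,:,::-1]
cv2.imwrite("pics/s3.png",s);cv2.imwrite("pics/t3.png",t)
c=lambda im,u,v:cv2.resize(im[v-50:v+50,u-40:u+40],(400,500),interpolation=cv2.INTER_CUBIC)
cv2.imwrite("pics/c3.png",np.hstack([c(s,401,190),c(t,254,210)]))
E
```

```text
t 6.85 p [0.5149 0.2199 0.1133] yaw_y -175.37 z [-0.008 -0.005 -1.   ] f [-1.6 -0.4 -2.5] m [-0.06  0.17  0.01] w 13.9 g 44.877376556396484
tool shift [-0.0021 -0.0033 -0.0023]
```

View pics/c3.png

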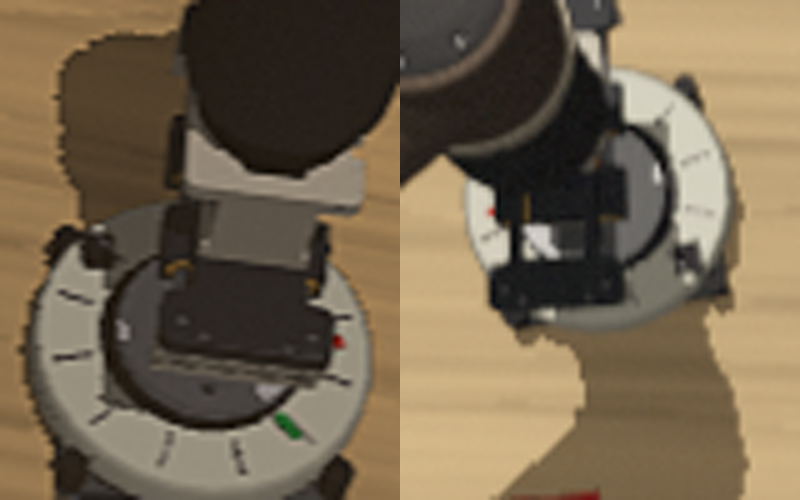

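```bash
python3 - <<'E'
from h import *
from station import viewer
from scipy.optimize import least_squares
fr={n:viewer.grab_frame(n) for n in("scene","top")}
S=8
a=np.linspace(0,2*np.pi,40)
for n,m0 in(("scene",(.518,.222)),("top",(.514,.2225))):
    f=fr[n];g=cv2.cvtColor(cv2.imread(f"pics/{n}0.png"),cv2.COLOR_BGR2GRAY).astype(np.float32)
    for r in(.0044,.0035):
      def parts(p,res=True):
        out=[]
        for k,sg in enumerate((1,-1)):
            c=np.array([p[0]+sg*.035*np.cos(p[2]),p[1]+sg*.035*np.sin(p[2]),.057])
            c0=np.array([m0[0]+sg*.035*np.cos(.079),m0[1]+sg*.035*np.sin(.079),.057])
            u,v=proj(f,c0[None])[0].round().astype(int);u-=5;v-=5
            q=proj(f,c+np.c_[r*np.cos(a),r*np.sin(a),0*a])
            im=np.zeros((11*S,11*S),np.float32);cv2.fillPoly(im,[(((q-[u,v]+.5)*S-.5)*16).round().astype(np.int32)],1,cv2.LINE_8,4)
            im=cv2.resize(cv2.GaussianBlur(im,(0,0),.4*S),(11,11),interpolation=cv2.INTER_AREA)
            w=g[v:v+11,u:u+11]
            wt=np.exp(-((np.mgrid[-5:6,-5:6]**2).sum(0))/18.)
            A=np.stack([im,np.ones_like(im),*np.mgrid[-5:6,-5:6]],-1).reshape(-1,4)
            co=np.linalg.lstsq(A*wt.reshape(-1,1),w.ravel()*wt.ravel(),rcond=None)[0]
            out.append(((A@co-w.ravel())*wt.ravel(),co[0]))
        return sum((o[0]**2).sum() for o in out),[o[1] for o in out]
      best=None
      for dx in(-.003,0,.003):
        p0=np.array([m0[0]+dx,m0[1],.079]);sim=np.array([p0,p0+[.003,0,0],p0+[0,.003,0],p0+[0,0,.05]])
        R=minimize(lambda p:parts(p)[0],p0,method="Nelder-Mead",options=dict(initial_simplex=sim,xatol=1e-5,fatol=1e-2))
        if best is None or R.fun<best.fun:best=R
      print(n,r,best.x.round(4),np.degrees(best.x[2]).round(2),best.fun.round(1),parts(best.x)[1])
E
python3 st.py 0.5165 0.2222 0.1035
```

```text
scene 0.0044 [0.5168 0.2223 0.0727] 4.16 8822.8 [np.float64(-75.99024369641609), np.float64(-60.05147805429539)]
scene 0.0035 [0.517  0.2223 0.0692] 3.96 8636.8 [np.float64(-92.01352230834516), np.float64(-73.64773636108434)]
top 0.0044 [0.5146 0.2232 0.0687] 3.93 40100.0 [np.float64(-112.13639767654276), np.float64(-105.52834008912045)]
top 0.0035 [0.5142 0.2233 0.0685] 3.93 33976.9 [np.float64(-153.10839544383805), np.float64(-140.27116682601434)]
t 7.05 p [0.5194 0.223  0.1199] yaw_y -175.26 z [ 0.003  0.002 -1.   ] f [-0.2 -0.4 -0.7] m [ 0.07 -0.07 -0.  ] w 14.0 g 44.87747669219971
tool shift [0.0006 0.003  0.0164]
```

play_rows(moves=[{"jaw":0,"xyz":[-0.0007,0.002,0.01],"turn":[0,0,0.01]},{"jaw":0,"xyz":[0,0,0.0065],"turn":[0,0,0]},{"jaw":0,"xyz":[0,0,0],"turn":[0,0,0]},{"jaw":0,"xyz":[0,0,0],"turn":[0,0,0]},{"jaw":0,"xyz":[0,0,0],"turn":[0,0,0]},{"jaw":0,"xyz":[0,0,0],"turn":[0,0,0]},{"jaw":0,"xyz":[0,0,0],"turn":[0,0,0]}])

```text
time_s: 7.75
ee_pos: [0.5162, 0.2228, 0.1012]
tool_rot: [[0.072, -0.997, 0.0], [-0.997, -0.072, 0.0], [-0.0, -0.0, -1.0]]
ft_force: [0.3, -1.0, -2.1]
width: 0.16
grip_force: 44.9
```

```bash
python3 st.py 0.516 0.2227 0.097
```

```text
t 7.75 p [0.5162 0.2228 0.1012] yaw_y -175.87 z [ 0.  0. -1.] f [ 0.3 -1.  -2.1] m [ 0.05 -0.08 -0.02] w 14.0 g 44.877349734306335
tool shift [0.     0.0002 0.0042]
```

play_rows(moves=[{"jaw":0,"xyz":[0,0,0.0015],"turn":[0,0,0]},{"jaw":0,"xyz":[0,0,0.0015],"turn":[0,0,0]},{"jaw":0,"xyz":[0,0,0.001],"turn":[0,0,0]},{"jaw":0,"xyz":[0,0,0.001],"turn":[0,0,0]},{"jaw":0,"xyz":[0,0,0],"turn":[0,0,0]},{"jaw":0,"xyz":[0,0,0],"turn":[0,0,0]}])

```text
time_s: 8.35
ee_pos: [0.5158, 0.2225, 0.0958]
tool_rot: [[0.072, -0.997, -0.001], [-0.997, -0.072, -0.0], [0.0, 0.001, -1.0]]
ft_force: [-0.8, -0.6, -1.8]
width: 0.154
grip_force: 44.9
```

```bash
python3 st.py 0.516 0.2227 0.097
```

```text
t 8.35 p [0.5158 0.2225 0.0958] yaw_y -175.88 z [-0.001 -0.    -1.   ] f [-0.8 -0.6 -1.8] m [-0.06  0.22  0.01] w 13.5 g 44.879892468452454
tool shift [-0.0002 -0.0002 -0.0012]
```

play_rows(moves=[{"jaw":0,"xyz":[0,0,0.001],"turn":[0,0,0]},{"jaw":0,"xyz":[0,0,0],"turn":[0,0,0]},{"jaw":0,"xyz":[0,0,0],"turn":[0,0,0]}])

```text
time_s: 8.65
ee_pos: [0.5158, 0.2225, 0.0949]
tool_rot: [[0.072, -0.997, -0.001], [-0.997, -0.072, -0.0], [0.0, 0.001, -1.0]]
ft_force: [-1.5, -0.6, -2.9]
width: 0.161
grip_force: 44.9
```

play_rows(moves=[{"jaw":0,"xyz":[0,0,0.0005],"turn":[0,0,0]},{"jaw":0,"xyz":[0,0,0],"turn":[0,0,0]},{"jaw":0,"xyz":[0,0,0],"turn":[0,0,0]}])

```text
time_s: 8.95
ee_pos: [0.5158, 0.2225, 0.0945]
tool_rot: [[0.072, -0.997, -0.0], [-0.997, -0.072, -0.0], [0.0, 0.001, -1.0]]
ft_force: [-1.3, -1.5, -1.9]
width: 0.155
grip_force: 44.9
```

```bash
python3 st.py 0.516 0.2227 0.097
```

```text
t 8.95 p [0.5158 0.2225 0.0945] yaw_y -175.88 z [-0. -0. -1.] f [-1.3 -1.5 -1.9] m [-0.35  0.85 -0.  ] w 13.6 g 44.88427698612213
tool shift [-0.0002 -0.0002 -0.0025]
```

play_rows(moves=[{"jaw":0,"xyz":[0,0,0.0005],"turn":[0,0,0]},{"jaw":0,"xyz":[0,0,0],"turn":[0,0,0]},{"jaw":0,"xyz":[0,0,0],"turn":[0,0,0]}])

```text
time_s: 9.25
ee_pos: [0.5159, 0.2226, 0.094]
tool_rot: [[0.072, -0.997, -0.0], [-0.997, -0.072, -0.0], [0.0, 0.0, -1.0]]
ft_force: [-3.0, -1.3, -0.5]
width: 0.158
grip_force: 44.9
```

```bash
python3 st.py
```

```text
t 9.25 p [0.5159 0.2226 0.094 ] yaw_y -175.88 z [-0. -0. -1.] f [-3.  -1.3 -0.5] m [-0.5   1.18  0.07] w 13.9 g 44.88649249076843
```

play_rows(moves=[{"jaw":0,"xyz":[0,0,0.0005],"turn":[0,0,0]},{"jaw":0,"xyz":[0,0,0],"turn":[0,0,0]},{"jaw":0,"xyz":[0,0,0],"turn":[0,0,0]}])

```text
time_s: 9.55
ee_pos: [0.5159, 0.2225, 0.0935]
tool_rot: [[0.072, -0.997, -0.0], [-0.997, -0.072, -0.0], [0.0, 0.0, -1.0]]
ft_force: [-3.0, -2.1, -1.2]
width: 0.155
grip_force: 44.9
```

```bash
python3 st.py
```

```text
t 9.55 p [0.5159 0.2225 0.0935] yaw_y -175.88 z [-0. -0. -1.] f [-3.  -2.1 -1.2] m [-0.64  1.42  0.07] w 13.6 g 44.8886775970459
```

play_rows(moves=[{"jaw":0,"xyz":[0.0005,0.0008,0],"turn":[0,0,0]},{"jaw":0,"xyz":[0,0,0],"turn":[0,0,0]},{"jaw":0,"xyz":[0,0,0],"turn":[0,0,0]}])

```text
time_s: 9.85
ee_pos: [0.5157, 0.2224, 0.0937]
tool_rot: [[0.072, -0.997, 0.001], [-0.997, -0.072, 0.0], [-0.0, -0.001, -1.0]]
ft_force: [-1.3, -1.0, -3.0]
width: 0.156
grip_force: 44.9
```

```bash
python3 st.py
```

```text
t 9.85 p [0.5157 0.2224 0.0937] yaw_y -175.87 z [ 0.001  0.    -1.   ] f [-1.3 -1.  -3. ] m [-0.24  0.29  0.05] w 13.7 g 44.882036447525024
```

play_rows(moves=[{"jaw":0,"xyz":[0,0,0.0005],"turn":[0,0,0]},{"jaw":0,"xyz":[0,0,0.0005],"turn":[0,0,0]},{"jaw":0,"xyz":[0,0,0],"turn":[0,0,0]},{"jaw":0,"xyz":[0,0,0],"turn":[0,0,0]}])

```text
time_s: 10.25
ee_pos: [0.5156, 0.2223, 0.0926]
tool_rot: [[0.072, -0.997, 0.0], [-0.997, -0.072, 0.0], [-0.0, -0.0, -1.0]]
ft_force: [-0.8, -1.0, -1.3]
width: 0.154
grip_force: 44.9
```

```bash
python3 st.py
```

```text
t 10.25 p [0.5156 0.2223 0.0926] yaw_y -175.87 z [ 0.  0. -1.] f [-0.8 -1.  -1.3] m [-0.01  0.1   0.04] w 13.5 g 44.87882137298584
```

play_rows(moves=[{"jaw":0,"xyz":[0,0,0.0007],"turn":[0,0,0]},{"jaw":0,"xyz":[0,0,0.0007],"turn":[0,0,0]},{"jaw":0,"xyz":[0,0,0.0006],"turn":[0,0,0]},{"jaw":0,"xyz":[0,0,0],"turn":[0,0,0]},{"jaw":0,"xyz":[0,0,0],"turn":[0,0,0]}])

```text
time_s: 10.75
ee_pos: [0.5154, 0.2222, 0.0905]
tool_rot: [[0.072, -0.997, 0.0], [-0.997, -0.072, 0.0], [-0.0, -0.0, -1.0]]
ft_force: [0.0, -0.2, -2.2]
width: 0.157
grip_force: 44.9
```

```bash
python3 st.py
```

```text
t 10.75 p [0.5154 0.2222 0.0905] yaw_y -175.87 z [ 0.  0. -1.] f [ 0.  -0.2 -2.2] m [ 0.13 -0.03  0.05] w 13.7 g 44.87736761569977
```

play_rows(moves=[{"jaw":0,"xyz":[0,0,0.0005],"turn":[0,0,0]},{"jaw":0,"xyz":[0,0,0.0005],"turn":[0,0,0]},{"jaw":0,"xyz":[0,0,0.0005],"turn":[0,0,0]},{"jaw":0,"xyz":[0,0,0],"turn":[0,0,0]},{"jaw":0,"xyz":[0,0,0],"turn":[0,0,0]}])

```text
time_s: 11.25
ee_pos: [0.5153, 0.2221, 0.089]
tool_rot: [[0.072, -0.997, -0.0], [-0.997, -0.072, -0.0], [0.0, 0.0, -1.0]]
ft_force: [-0.8, 0.5, -2.5]
width: 0.155
grip_force: 44.9
```

```bash
python3 st.py
```

```text
t 11.25 p [0.5153 0.2221 0.089 ] yaw_y -175.87 z [-0. -0. -1.] f [-0.8  0.5 -2.5] m [ 0.09 -0.05 -0.  ] w 13.6 g 44.87717270851135
```

Depth is now 7.5 mm with no contact force. I'll feel for the bar landing on the face.

play_rows(moves=[{"jaw":0,"xyz":[0,0,0.0005],"turn":[0,0,0]},{"jaw":0,"xyz":[0,0,0],"turn":[0,0,0]},{"jaw":0,"xyz":[0,0,0],"turn":[0,0,0]}])

```text
time_s: 11.55
ee_pos: [0.5153, 0.2221, 0.0886]
tool_rot: [[0.072, -0.997, 0.0], [-0.997, -0.072, -0.0], [0.0, -0.0, -1.0]]
ft_force: [-0.3, 0.4, -2.1]
width: 0.155
grip_force: 44.9
```

play_rows(moves=[{"jaw":0,"xyz":[0,0,0.0003],"turn":[0,0,0]},{"jaw":0,"xyz":[0,0,0],"turn":[0,0,0]},{"jaw":0,"xyz":[0,0,0],"turn":[0,0,0]}])

```text
time_s: 11.85
ee_pos: [0.5154, 0.2222, 0.0885]
tool_rot: [[0.072, -0.997, 0.0], [-0.997, -0.072, 0.0], [-0.0, -0.0, -1.0]]
ft_force: [-1.6, -0.3, 1.5]
width: 0.155
grip_force: 44.9
```

```bash
python3 st.py
```

```text
t 11.85 p [0.5154 0.2222 0.0885] yaw_y -175.87 z [ 0.  0. -1.] f [-1.6 -0.3  1.5] m [-0.01  0.34  0.01] w 13.6 g 44.87749457359314
```

play_rows(moves=[{"jaw":0,"xyz":[0,0,0],"turn":[0,0,0.03]},{"jaw":0,"xyz":[0,0,0],"turn":[0,0,0.03]},{"jaw":0,"xyz":[0,0,0],"turn":[0,0,0.03]},{"jaw":0,"xyz":[0,0,0],"turn":[0,0,0.03]},{"jaw":0,"xyz":[0,0,0],"turn":[0,0,0.03]},{"jaw":0,"xyz":[0,0,0],"turn":[0,0,0]},{"jaw":0,"xyz":[0,0,0],"turn":[0,0,0]}])

```text
time_s: 12.55
ee_pos: [0.5154, 0.2221, 0.0884]
tool_rot: [[-0.078, -0.997, 0.0], [-0.997, 0.078, -0.0], [0.0, -0.0, -1.0]]
ft_force: [-1.1, -1.5, 3.4]
width: 0.153
grip_force: 44.9
```

```bash
python3 st.py
```

```text
t 12.55 p [0.5154 0.2221 0.0884] yaw_y 175.53 z [ 0. -0. -1.] f [-1.1 -1.5  3.4] m [-0.74  0.2  -0.1 ] w 13.4 g 44.87148642539978
```

play_rows(moves=[{"jaw":0,"xyz":[0,0,0],"turn":[0,0,0.03]},{"jaw":0,"xyz":[0,0,0],"turn":[0,0,0.03]},{"jaw":0,"xyz":[0,0,0],"turn":[0,0,0.03]},{"jaw":0,"xyz":[0,0,0],"turn":[0,0,0.03]},{"jaw":0,"xyz":[0,0,0],"turn":[0,0,0.03]},{"jaw":0,"xyz":[0,0,0],"turn":[0,0,0.03]},{"jaw":0,"xyz":[0,0,0],"turn":[0,0,0.03]},{"jaw":0,"xyz":[0,0,0],"turn":[0,0,0.03]},{"jaw":0,"xyz":[0,0,0],"turn":[0,0,0.03]},{"jaw":0,"xyz":[0,0,0],"turn":[0,0,0.03]},{"jaw":0,"xyz":[0,0,0],"turn":[0,0,0]},{"jaw":0,"xyz":[0,0,0],"turn":[0,0,0]}])

```text
time_s: 13.75
ee_pos: [0.5153, 0.2219, 0.0884]
tool_rot: [[-0.371, -0.929, -0.0], [-0.929, 0.371, -0.0], [0.0, 0.0, -1.0]]
ft_force: [-1.5, -3.5, 6.1]
width: 0.158
grip_force: 44.9
```

```bash
python3 st.py
```

```text
t 13.75 p [0.5153 0.2219 0.0884] yaw_y 158.25 z [-0. -0. -1.] f [-1.5 -3.5  6.1] m [-1.31  0.32 -0.02] w 13.9 g 44.875359535217285
```

play_rows(moves=[{"jaw":0,"xyz":[0.0004,-0.0001,-0.0002],"turn":[0,0,0.03]},{"jaw":0,"xyz":[0,0,0],"turn":[0,0,0.03]},{"jaw":0,"xyz":[0,0,0],"turn":[0,0,0.03]},{"jaw":0,"xyz":[0,0,0],"turn":[0,0,0.03]},{"jaw":0,"xyz":[0,0,0],"turn":[0,0,0.03]},{"jaw":0,"xyz":[0,0,0],"turn":[0,0,0.03]}])

```text
time_s: 14.35
ee_pos: [0.5152, 0.2217, 0.0884]
tool_rot: [[-0.532, -0.847, -0.0], [-0.847, 0.532, -0.0], [0.0, 0.0, -1.0]]
ft_force: [-2.1, -2.8, 3.4]
width: 0.159
grip_force: 44.9
```

```bash
python3 st.py
```

```text
t 14.35 p [0.5152 0.2217 0.0884] yaw_y 147.88 z [-0. -0. -1.] f [-2.1 -2.8  3.4] m [-0.71  0.47  0.11] w 13.9 g 44.918861389160156
```

play_rows(moves=[{"jaw":0,"xyz":[0,0,0],"turn":[0,0,0.015]},{"jaw":0,"xyz":[0,0,0],"turn":[0,0,0.015]},{"jaw":0,"xyz":[0,0,0],"turn":[0,0,0.015]}])

```text
time_s: 14.65
ee_pos: [0.5151, 0.2216, 0.0884]
tool_rot: [[-0.568, -0.823, -0.0], [-0.823, 0.568, -0.0], [0.0, 0.0, -1.0]]
ft_force: [-2.2, -1.2, 4.1]
width: 0.155
grip_force: 44.9
```

```bash
python3 st.py
```

```text
t 14.65 p [0.5151 0.2216 0.0884] yaw_y 145.38 z [-0. -0. -1.] f [-2.2 -1.2  4.1] m [-0.66  0.67  0.16] w 13.6 g 44.91714835166931
```

play_rows(moves=[{"jaw":0,"xyz":[0,0,0],"turn":[0,0,0.015]},{"jaw":0,"xyz":[0,0,0],"turn":[0,0,0.015]},{"jaw":0,"xyz":[0,0,0],"turn":[0,0,0.015]}])

```text
time_s: 14.95
ee_pos: [0.5151, 0.2216, 0.0884]
tool_rot: [[-0.605, -0.797, -0.0], [-0.797, 0.605, -0.0], [0.0, 0.0, -1.0]]
ft_force: [-2.1, -2.3, 3.4]
width: 0.156
grip_force: 44.9
```

```bash
python3 st.py
```

```text
t 14.95 p [0.5151 0.2216 0.0884] yaw_y 142.8 z [-0. -0. -1.] f [-2.1 -2.3  3.4] m [-0.66  0.83  0.17] w 13.6 g 44.91715371608734
```

play_rows(moves=[{"jaw":0,"xyz":[0,0,0],"turn":[0,0,0.015]},{"jaw":0,"xyz":[0,0,0],"turn":[0,0,0.015]}])

```text
time_s: 15.15
ee_pos: [0.5151, 0.2217, 0.0884]
tool_rot: [[-0.628, -0.778, -0.0], [-0.778, 0.628, -0.0], [0.0, 0.0, -1.0]]
ft_force: [-3.2, -2.4, 2.8]
width: 0.16
grip_force: 44.9
```

```bash
python3 st.py
```

```text
t 15.15 p [0.5151 0.2217 0.0884] yaw_y 141.08 z [-0. -0. -1.] f [-3.2 -2.4  2.8] m [-0.69  0.96  0.2 ] w 14.0 g 44.91735756397247
```

play_rows(moves=[{"jaw":0,"xyz":[0,0,0],"turn":[0,0,0.015]},{"jaw":0,"xyz":[0,0,0],"turn":[0,0,0.015]}])

```text
time_s: 15.35
ee_pos: [0.5151, 0.2217, 0.0884]
tool_rot: [[-0.651, -0.759, -0.0], [-0.759, 0.651, -0.0], [0.0, 0.0, -1.0]]
ft_force: [-3.3, -1.6, 3.7]
width: 0.156
grip_force: 44.9
```

```bash
python3 st.py
```

```text
t 15.35 p [0.5151 0.2217 0.0884] yaw_y 139.36 z [-0. -0. -1.] f [-3.3 -1.6  3.7] m [-0.75  1.09  0.17] w 13.7 g 44.91749167442322
```

play_rows(moves=[{"jaw":0,"xyz":[0,0,0],"turn":[0,0,0.015]},{"jaw":0,"xyz":[0,0,0],"turn":[0,0,0.015]}])

```text
time_s: 15.55
ee_pos: [0.5151, 0.2216, 0.0884]
tool_rot: [[-0.674, -0.739, -0.0], [-0.739, 0.674, -0.0], [0.0, 0.0, -1.0]]
ft_force: [-3.3, -2.1, 3.6]
width: 0.155
grip_force: 45.0
```

```bash
python3 st.py
```

```text
t 15.55 p [0.5151 0.2216 0.0884] yaw_y 137.64 z [-0. -0. -1.] f [-3.3 -2.1  3.6] m [-0.64  1.28  0.28] w 13.6 g 44.96394753456116
```

play_rows(moves=[{"jaw":0,"xyz":[0,0,0],"turn":[0,0,0.015]}])

```text
time_s: 15.65
ee_pos: [0.5151, 0.2217, 0.0884]
tool_rot: [[-0.684, -0.729, -0.0], [-0.729, 0.684, -0.0], [0.0, 0.0, -1.0]]
ft_force: [-4.3, -1.8, 3.8]
width: 0.157
grip_force: 45.1
```

```bash
python3 st.py
```

```text
t 15.65 p [0.5151 0.2217 0.0884] yaw_y 136.81 z [-0. -0. -1.] f [-4.3 -1.8  3.8] m [-0.43  1.36  0.69] w 13.7 g 45.13639211654663
```

play_rows(moves=[{"jaw":0,"xyz":[0,0,0],"turn":[0,0,0.015]}])

```text
time_s: 15.75
ee_pos: [0.5151, 0.2217, 0.0884]
tool_rot: [[-0.695, -0.719, -0.0], [-0.719, 0.695, -0.0], [0.0, -0.0, -1.0]]
ft_force: [-3.7, -1.6, 4.5]
width: 0.161
grip_force: 45.5
```

```bash
python3 st.py
```

```text
t 15.75 p [0.5151 0.2217 0.0884] yaw_y 135.98 z [-0. -0. -1.] f [-3.7 -1.6  4.5] m [-0.63  1.62  0.98] w 14.1 g 45.48456251621246
```

play_rows(moves=[{"jaw":0,"xyz":[0.0006,0.0002,0],"turn":[0,0,-0.025]},{"jaw":0,"xyz":[0,0,0],"turn":[0,0,-0.025]},{"jaw":0,"xyz":[0,0,0],"turn":[0,0,0]}])

```text
time_s: 16.05
ee_pos: [0.5152, 0.2219, 0.0885]
tool_rot: [[-0.657, -0.754, 0.001], [-0.754, 0.657, 0.001], [-0.001, -0.0, -1.0]]
ft_force: [-0.4, 0.1, -1.0]
width: 0.158
grip_force: 44.9
```

```bash
python3 st.py
```

```text
t 16.05 p [0.5152 0.2219 0.0885] yaw_y 138.92 z [ 0.001  0.001 -1.   ] f [-0.4  0.1 -1. ] m [ 0.09 -0.09 -0.04] w 13.8 g 44.924994707107544
```

play_rows(moves=[{"jaw":0,"xyz":[0,0,-0.001],"turn":[0,0,0]},{"jaw":0,"xyz":[0,0,-0.002],"turn":[0,0,0]},{"jaw":0,"xyz":[0,0,-0.002],"turn":[0,0,0]},{"jaw":0,"xyz":[0,0,-0.002],"turn":[0,0,0]}])

```text
time_s: 16.45
ee_pos: [0.5148, 0.2215, 0.0956]
tool_rot: [[-0.658, -0.753, 0.0], [-0.753, 0.658, 0.0], [-0.0, -0.0, -1.0]]
ft_force: [0.2, -0.6, -2.8]
width: 0.157
grip_force: 44.9
```

```bash
python3 st.py
```

```text
t 16.45 p [0.5148 0.2215 0.0956] yaw_y 138.85 z [ 0.  0. -1.] f [ 0.2 -0.6 -2.8] m [ 0.11 -0.13 -0.  ] w 13.8 g 44.92129683494568
```

play_rows(moves=[{"jaw":0,"xyz":[0,0,-0.003],"turn":[0,0,0]},{"jaw":0,"xyz":[0,0,-0.01],"turn":[0,0,0]},{"jaw":0,"xyz":[0,0,-0.03],"turn":[0,0,0]},{"jaw":0,"xyz":[0,0,-0.04],"turn":[0,0,0]},{"jaw":0,"xyz":[0,0,-0.02],"turn":[0,0,0]},{"jaw":0,"xyz":[0,0,0],"turn":[0,0,0]},{"jaw":0,"xyz":[0,0,0],"turn":[0,0,0]}])

```text
time_s: 17.15
ee_pos: [0.5145, 0.2215, 0.199]
tool_rot: [[-0.658, -0.753, 0.001], [-0.753, 0.658, 0.001], [-0.001, 0.0, -1.0]]
ft_force: [-0.2, -0.3, -3.3]
width: 0.157
grip_force: 44.9
```

```bash
python3 st.py 0.5673 -0.1472 0.0475
```

```text
t 17.15 p [0.5145 0.2215 0.199 ] yaw_y 138.85 z [ 0.001  0.001 -1.   ] f [-0.2 -0.3 -3.3] m [ 0.09  0.04 -0.06] w 13.8 g 44.9213433265686
tool shift [ 0.2431 -0.2824  0.1511]
```

play_rows(moves=[{"jaw":0,"xyz":[0,0,0],"turn":[0,0,-0.1414]},{"jaw":0,"xyz":[0,0,0],"turn":[0,0,-0.1414]},{"jaw":0,"xyz":[0,0,0],"turn":[0,0,-0.1414]},{"jaw":0,"xyz":[0,0,0],"turn":[0,0,-0.1414]},{"jaw":0,"xyz":[0,0,0],"turn":[0,0,-0.1414]},{"jaw":0,"xyz":[0,0,0],"turn":[0,0,-0.1414]},{"jaw":0,"xyz":[0,0,0],"turn":[0,0,-0.1414]},{"jaw":0,"xyz":[0,0,0],"turn":[0,0,-0.1414]},{"jaw":0,"xyz":[0,0,0],"turn":[0,0,-0.1414]},{"jaw":0,"xyz":[0,0,0],"turn":[0,0,0]}])

```text
time_s: 18.15
ee_pos: [0.514, 0.221, 0.197]
tool_rot: [[0.528, -0.849, -0.002], [-0.849, -0.528, -0.002], [0.0, 0.003, -1.0]]
ft_force: [-0.5, -0.4, -1.8]
width: 0.157
grip_force: 44.9
```

play_rows(moves=[{"jaw":0,"xyz":[0.0341,0.0149,0],"turn":[0,0,0]},{"jaw":0,"xyz":[0.0341,0.0149,0],"turn":[0,0,0]},{"jaw":0,"xyz":[0.0341,0.0149,0],"turn":[0,0,0]},{"jaw":0,"xyz":[0.0341,0.0149,0],"turn":[0,0,0]},{"jaw":0,"xyz":[0.0341,0.0149,0],"turn":[0,0,0]},{"jaw":0,"xyz":[0.0341,0.0149,0],"turn":[0,0,0]},{"jaw":0,"xyz":[0.0341,0.0149,0],"turn":[0,0,0]},{"jaw":0,"xyz":[0.0341,0.0149,0],"turn":[0,0,0]},{"jaw":0,"xyz":[0.0341,0.0149,0],"turn":[0,0,0]},{"jaw":0,"xyz":[0.0341,0.0149,0],"turn":[0,0,0]},{"jaw":0,"xyz":[0,0,0],"turn":[0,0,0]},{"jaw":0,"xyz":[0,0,0],"turn":[0,0,0]}])

```text
time_s: 19.35
ee_pos: [0.5669, -0.1479, 0.1972]
tool_rot: [[0.522, -0.853, -0.002], [-0.853, -0.522, 0.0], [-0.001, 0.002, -1.0]]
ft_force: [-0.3, -1.0, -1.5]
width: 0.158
grip_force: 44.9
```

play_rows(moves=[{"jaw":0,"xyz":[0,0,0.04],"turn":[0,0,0]},{"jaw":0,"xyz":[0,0,0.04],"turn":[0,0,0]},{"jaw":0,"xyz":[0,0,0.03],"turn":[0,0,0]},{"jaw":0,"xyz":[0,0,0.01],"turn":[0,0,0]},{"jaw":0,"xyz":[0,0,0],"turn":[0,0,0]},{"jaw":0,"xyz":[0,0,0],"turn":[0,0,0]},{"jaw":0,"xyz":[0,0,0],"turn":[0,0,0]}])

```text
time_s: 20.05
ee_pos: [0.569, -0.1467, 0.0803]
tool_rot: [[0.527, -0.85, 0.003], [-0.85, -0.527, -0.0], [0.002, -0.003, -1.0]]
ft_force: [-0.1, -0.8, -1.5]
width: 0.156
grip_force: 44.9
```

```bash
python3 st.py 0.5673 -0.1472 0.0475
python3 - <<'E'
from station import viewer
import cv2,numpy as np
s=viewer.grab_frame("scene")["pixels"][:,:,::-1]
a=cv2.resize(s[150:250,224:304],(400,500),interpolation=cv2.INTER_CUBIC)
b=cv2.resize(s[160:260,361:441],(400,500),interpolation=cv2.INTER_CUBIC)
cv2.imwrite("pics/c4.png",np.hstack([a,b]))
E
```

```text
t 20.05 p [ 0.569  -0.1467  0.0803] yaw_y -148.21 z [ 0.003 -0.    -1.   ] f [-0.1 -0.8 -1.5] m [ 0.02 -0.07  0.09] w 13.7 g 44.92142736911774
tool shift [-0.0005  0.0018  0.0328]
```

View pics/c4.png

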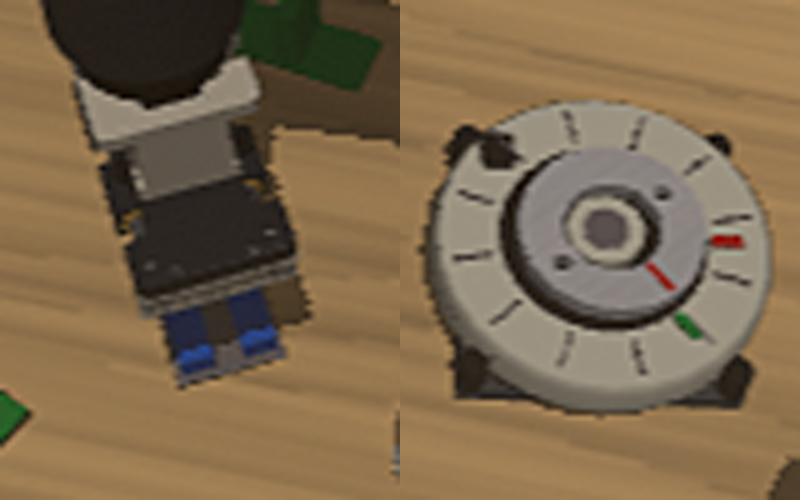

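The right half shows the ring's red line (660,275) pointing at the green mark (690,325), so the ring is locked. The left half shows the gripper lined up over the rails. I'll lower the spanner.

play_rows(moves=[{"jaw":0,"xyz":[0,0,0.014],"turn":[0,0,0]},{"jaw":0,"xyz":[0,0,0.012],"turn":[0,0,0]},{"jaw":0,"xyz":[0,0,0],"turn":[0,0,0]},{"jaw":0,"xyz":[0,0,0],"turn":[0,0,0]},{"jaw":0,"xyz":[0,0,0],"turn":[0,0,0]}])

```text
time_s: 20.6
ee_pos: [0.568, -0.147, 0.053]
tool_rot: [[0.527, -0.85, 0.001], [-0.85, -0.527, -0.0], [0.001, -0.001, -1.0]]
ft_force: [0.8, -0.1, -1.7]
width: 0.159
grip_force: 44.9
```

```bash
python3 st.py 0.5673 -0.1472 0.0475
```

```text
t 20.6 p [ 0.568 -0.147  0.053] yaw_y -148.22 z [ 0.001 -0.    -1.   ] f [ 0.8 -0.1 -1.7] m [ 0.08  0.02 -0.  ] w 13.9 g 44.92141842842102
tool shift [-0.0002  0.0008  0.0055]
```

play_rows(moves=[{"jaw":0,"xyz":[-0.0002,0.0006,0.002],"turn":[0,0,0]},{"jaw":0,"xyz":[0,0,0.0015],"turn":[0,0,0]},{"jaw":0,"xyz":[0,0,0.001],"turn":[0,0,0]},{"jaw":0,"xyz":[0,0,0.0005],"turn":[0,0,0]},{"jaw":0,"xyz":[0,0,0],"turn":[0,0,0]},{"jaw":0,"xyz":[0,0,0],"turn":[0,0,0]},{"jaw":0,"xyz":[0,0,0],"turn":[0,0,0]}])

```text
time_s: 21.3
ee_pos: [0.567, -0.1471, 0.0475]
tool_rot: [[0.527, -0.85, 0.0], [-0.85, -0.527, -0.0], [0.0, 0.0, -1.0]]
ft_force: [-1.3, 0.2, -0.7]
width: 0.156
grip_force: 44.9
```

```bash
python3 st.py 0.5673 -0.1472 0.0475
```

```text
t 21.3 p [ 0.567  -0.1471  0.0475] yaw_y -148.22 z [ 0. -0. -1.] f [-1.3  0.2 -0.7] m [0.12 0.2  0.06] w 13.6 g 44.922587871551514
tool shift [ 0.0003 -0.0002  0.    ]
```

play_rows(grip_force=5, moves=[{"jaw":0,"xyz":[0,0,0.0002],"turn":[0,0,0]},{"jaw":0,"xyz":[0,0,0],"turn":[0,0,0]},{"jaw":0.018,"xyz":[0,0,0],"turn":[0,0,0]},{"jaw":0.03,"xyz":[0,0,0],"turn":[0,0,0]},{"jaw":0.05,"xyz":[0,0,0],"turn":[0,0,0]},{"jaw":0.05,"xyz":[0,0,0],"turn":[0,0,0]},{"jaw":0.05,"xyz":[0,0,0],"turn":[0,0,0]}])

```text
time_s: 22.0
ee_pos: [0.567, -0.1471, 0.0472]
tool_rot: [[0.527, -0.85, 0.0], [-0.85, -0.527, -0.0], [0.0, 0.0, -1.0]]
ft_force: [-0.1, -0.2, 0.2]
width: 0.508
grip_force: 0.0
```

```bash
python3 st.py
```

```text
t 22.0 p [ 0.567  -0.1471  0.0472] yaw_y -148.22 z [ 0. -0. -1.] f [-0.1 -0.2  0.2] m [ 0.08  0.03 -0.  ] w 44.5 g 0.0
```

play_rows(moves=[{"jaw":0.05,"xyz":[0,0,-0.02],"turn":[0,0,0]},{"jaw":0.05,"xyz":[0,0,-0.04],"turn":[0,0,0]},{"jaw":0.05,"xyz":[0,0,-0.04],"turn":[0,0,0]},{"jaw":0.05,"xyz":[0,0,-0.04],"turn":[0,0,0]},{"jaw":0.05,"xyz":[0,0,-0.03],"turn":[0,0,0]},{"jaw":0.05,"xyz":[-0.045,0.03,0],"turn":[0,0,0]},{"jaw":0.05,"xyz":[-0.045,0.03,0],"turn":[0,0,0]},{"jaw":0.05,"xyz":[-0.045,0.03,0],"turn":[0,0,0]},{"jaw":0.05,"xyz":[0,0,0],"turn":[0,0,0]},{"jaw":0.05,"xyz":[0,0,0],"turn":[0,0,0]}])

```text
time_s: 23.0
ee_pos: [0.4302, -0.0844, 0.2182]
tool_rot: [[0.528, -0.849, 0.003], [-0.849, -0.528, 0.0], [0.001, -0.002, -1.0]]
ft_force: [1.4, 0.4, 0.1]
width: 0.568
grip_force: 0.0
```

Run:
```python
from station import viewer
import cv2,numpy as np
s=viewer.grab_frame("scene")["pixels"][:,:,::-1];t=viewer.grab_frame("top")["pixels"][:,:,::-1]
c=lambda im,u,v,w,h:cv2.resize(im[v-h:v+h,u-w:u+w],(400,300),interpolation=cv2.INTER_CUBIC)
cv2.imwrite("pics/c5.png",np.vstack([np.hstack([c(s,264,204,40,30),c(s,401,210,48,36)]),np.hstack([c(t,362,189,40,30),c(t,254,201,40,30)])]))
```

```text
(no output)
```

View pics/c5.png

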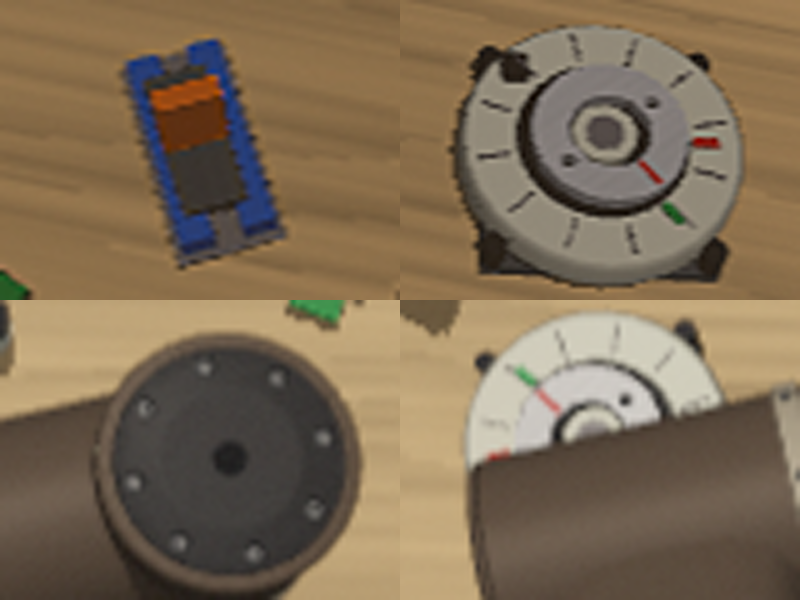

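The spanner is back across both rails at crop (200,150), in its original pose. The ring's red line (651,172) points at the green mark (673,213), and the robot touches nothing. I'll hand it in.

```bash
python3 -c "
from station import bot
print(bot.hand_in())"
```

```text
the job is handed in; nothing more can be done
None
```

The access point is locked: I felt the lock ring meet its stop, its red line now points at the green mark, the spanner is back across both rails of its stand, and the job is handed in.

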